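# Sweep the bench scrap over the edge into the scrap box

## Robot

A 6-joint arm with a two-finger parallel gripper is mounted at the origin on the work surface. World frame = base frame: x ahead of the robot, y to its left, z up, the work surface at z = 0. Lengths are in m, angles in rad, forces in N, time in s.
With the tool pointing down it reaches from about 0.275 to 0.975 m from the base axis. Payload 8.4 kg.
Tool frame: the origin (TCP) lies midway between the tips of the shut fingers; the grasp point (between the pads) lies 19 mm behind it; z points along the fingers, y is the line along which they close (so a half turn about z gives the same grasp; the last joint's range is limited). The gripper opens to 92 mm and grips with 3 to 60 N. Pads are 20 mm wide; open, the fingers measure 128 mm over their backs; the gripper's body (75 mm by 189 mm) begins 69 mm behind the grasp point.
Start: joints at [1.099, 0.353, 1.633, -0, 1.155, -0.002], TCP at [0.283, 0.557, 0.215] pointing down, gripper open.
Joint ranges: [-2.63, 2.63], [-0.92, 2.1], [0.06, 2.66], [-1.3, 4.44], [0, 2.69], [-3.02, 3.02]. Speed limits (rad/s): [2.22, 2.22, 2.79, 3.14, 3.14, 3.14].

## Interface

Orientations are given as a rotation vector (axis times angle).
In Python, from cell import sense, viewer, ctrl gives the robot as it stands.
- The arm moves only by the tool step_arm, never from a script. Its argument "steps" is a list that holds one entry, the list of rows, each a list of 5 numbers: the opening, from 0 (shut) to 1 (fully open), then the shift along the tool's x, y, z in mm, then the turn about the tool's z in degrees. In form: [[[fingers, x, y, z, turn], ...]]. A call has 1 to 5 rows; each row shifts and turns the commanded pose from where the row before left it, along the tool's axes as they then stand; what a row does not reach is not made up. A row lasts 1/8 s, in which the tool goes at most 62.5 mm and 10.7 degrees, less where a joint would pass 70% of its speed; a pose out of reach is approached as far as the arm can. A call with a gripper value outside its range is refused whole. The fingers move at their own pace and stop on an object; "grip_force" is the grip in N (left out, the last holds). Time passes only in rows, so rows that do not move let the fingers close. It gives the time, the measured TCP pose, the force, the opening and the grip force at its end, in the units of the state.
- sense(): the state, without advancing time (a new reading comes with each control period).
- viewer.grab_frame(name): name is "scene" or "side" or "wrist"; returns the picture (420x560x3 uint8, red, green, blue); there is no depth.
- viewer.get_calibration(name): a dict with "camera_matrix" (3x3 intrinsics, pixels), "xyz" and "rotation" of the camera in the world. Camera axes: x right, y up, looking along -z (the intrinsics and any distortion apply to the point x, -y, -z); pixel columns grow to the right and rows downward; lengths in m; the calibration is good to about 2 mm. The wrist camera is an equidistant fisheye: a pixel r from the principal point sees the ray r / f radians off the axis. A picture is of the moment at which its call begins: read the wrist's pose just before it. get_calibration takes no time and is no camera call; for the wrist camera it gives the pose at the moment of the call.
- ctrl.sign_off(): hands the job in; it is judged then, once.
The state is a dict: "time": time; "qpos": joint angles; "dq": joint speeds; "joint_torque": joint torques, N m; "tool_pos": TCP position; "orientation": TCP orientation; "ft_force": force on the tool from outside, world axes, zero at the start; "wrist_torque": the same for the moment, N m; "width": finger opening in m; "finger_force": force on a finger pad.
Only numpy, scipy, OpenCV 4.12 (cv2) and the standard library are available. Lean on these libraries where they do the work, as an engineer would, in place of code of your own. Each camera call takes 0.05 s, during which the arm holds its last target. There are 200 camera calls.

## Task

Clear the sawing scrap off the workbench: with the fingers, sweep the two round hole-saw plugs and the two short batten ends across the bench and over its edge into the plywood scrap box that hangs there. Push them along the bench top only, without pinching them or picking them up, and leave the tools, the glue, the tin of screws and the finished birdhouse front where they are.

Things in the scene. Friction and masses are not known exactly. Their poses are not given: they have to be found in the camera images.
- box_mouth (a point): centre of the open top of the plywood scrap box, 302 x 222 mm inside (x, y), 6 mm below the bench top (z = 0). It hangs outside the bench's straight right-hand edge, which runs along x at y = -0.300 m; its near wall stands 8 to 17 mm beyond the edge, so a thing pushed off the edge above the mouth drops in. Its place along the edge varies
- scrap_box: the scrap box: fixed, 320 x 240 x 200 mm outside (x, y, z), walls 9 mm, open at the top, a few old scraps on its floor. Origin: centre of its underside. Its axes are the world's
- plug_a: a hole-saw plug: a round wooden disc, 44 mm across and 18 mm thick with a 7 mm dark pilot hole in the middle, 18 g, pale pine, lying flat on the brown wooden bench. Origin: centre of its underside, z up; slides easily when pushed
- plug_b: the second hole-saw plug, the same as the first
- batten_a: a cut-off batten end: a plain wooden block 50 x 36 x 22 mm (x, y, z), 24 g, pale pine, lying flat on the brown wooden bench. Origin: centre of its underside, z up; any yaw
- batten_b: a shorter cut-off batten end: 40 x 36 x 22 mm (x, y, z), 20 g, pale pine, lying flat on the brown wooden bench. Origin: centre of its underside, z up; any yaw
- block_plane: a steel block plane between the scraps, 160 mm long (its x), 46 mm wide, 51 mm high. Origin: centre of its sole. Stays where it is
- tape_measure: a black and grey tape measure lying on its side, 62 mm long (its x, plus the hook to 40 mm from its centre), 46 mm wide, 37 mm high. Origin: centre of its underside. Stays
- glue_bottle: a yellow wood-glue bottle standing upright, 65 mm across, 195 mm tall. Origin: centre of its underside. Stays
- house_front: the finished birdhouse front: a pine board 165 x 130 x 18 mm (x, y, z) lying flat with a 50 mm hole. Origin: centre of its underside. Stays
- sanding_block: a cork sanding block wrapped in grey paper, 110 x 66 x 34 mm (x, y, z). Origin: centre of its underside. Stays
- chisel: a chisel lying flat, 248 mm long: black handle 26 mm thick to 125 mm along its -x, blade to 123 mm along its +x. Origin: on the bench under its middle. Stays
- screw_tin: a closed round steel tin, 68 mm across, 32 mm tall, lid up. Origin: centre of its underside. Stays

How it is judged:
At the end, for the whole second after the job is handed in: Both plugs and both batten ends lie at rest inside the scrap box, below its rim; every tool and good part is within 20 mm of where it stood and not tipped over (under 0.2 rad) (x of plug_a in the frame of scrap_box between -0.151 and 0.151 m and y of plug_a in the frame of scrap_box between -0.111 and 0.111 m and z of plug_a in the frame of scrap_box between 0 and 0.17 m and linear speed of each of plug_a, plug_b, batten_a, batten_b below 0.02 m/s and x of plug_b in the frame of scrap_box between -0.151 and 0.151 m and y of plug_b in the frame of scrap_box between -0.111 and 0.111 m and z of plug_b in the frame of scrap_box between 0 and 0.17 m and x of batten_a in the frame of scrap_box between -0.151 and 0.151 m and y of batten_a in the frame of scrap_box between -0.111 and 0.111 m and z of batten_a in the frame of scrap_box between 0 and 0.17 m and x of batten_b in the frame of scrap_box between -0.151 and 0.151 m and y of batten_b in the frame of scrap_box between -0.111 and 0.111 m and z of batten_b in the frame of scrap_box between 0 and 0.17 m and distance of each of block_plane, tape_measure, glue_bottle, house_front, sanding_block, chisel, screw_tin from where it was at the start of the episode below 0.02 m and angle between each of block_plane, tape_measure, glue_bottle, house_front, sanding_block, chisel, screw_tin's own z axis and vertical below 0.2 rad); the robot touches nothing.
It fails at once if a scrap is picked up (more than 30 mm off the bench top) (height (world z) of any of plug_a, plug_b, batten_a, batten_b above 0.03 m).
It fails at once if a scrap is pinched or pressed hard with the fingers (over 15 N) (contact force between the fingers and plug_a above 15 N or contact force between the fingers and plug_b above 15 N or contact force between the fingers and batten_a above 15 N or contact force between the fingers and batten_b above 15 N).
It fails at once if a scrap falls beside the box to the floor (height (world z) of any of plug_a, plug_b, batten_a, batten_b below -0.25 m).
It fails at once if a tool or good part is pushed more than 20 mm or tipped over (distance of any of block_plane, tape_measure, glue_bottle, house_front, sanding_block, chisel, screw_tin from where it was at the start of the episode above 0.02 m or angle between any of block_plane, tape_measure, glue_bottle, house_front, sanding_block, chisel, screw_tin's own z axis and vertical above 0.2 rad).
It also fails if it takes over 67 s, if anything falls off the work surface, if the arm or the gripper's body presses on something with over 40 N, if the wrist force passes 120 N, or if a joint passes its speed limit or range.

## Working session

There is one attempt and no reset: what is moved stays moved. The work goes in short steps, Python scripts to look and compute and a tool call to move; the robot and the scene stay as the last step left them, time stands still between calls to the robot, and variables do not carry over. Pictures are saved under pics/ and viewed, at most 10 in all, crops included, and the job is handed in when it is done.

Besides the shell and the picture viewer there is one more tool, called after "Call:" as name(argument=value, ...), one argument or row to a line, values as JSON. step_arm: Moves the arm, as the interface text tells. Its arguments: {"type":"object","properties":{"steps":{"type":"array"},"grip_force":{"type":"number"}},"required":["steps"]}

```bash
mkdir -p pics; python3 - <<'E'
from cell import sense, viewer, ctrl
import cv2, json
s=sense(); print(s['time'],s['tool_pos'],s['orientation'],s['width'])
for n in ("scene","side"):
    im=viewer.grab_frame(n); cv2.imwrite(f"pics/{n}0.png",im[:,:,::-1]); c=viewer.get_calibration(n); print(n,c)
E
```

```text
0.0 [0.28269328 0.55685833 0.21388236] [-7.31091900e-01 -3.05500284e+00  2.07235090e-03] 0.09163397580587325
scene {'camera_matrix': array([[503.71532769,   0.        , 279.80900988],
       [  0.        , 503.71532769, 210.40936047],
       [  0.        ,   0.        ,   1.        ]]), 'xyz': array([ 1.23871046, -0.94435297,  0.75117428]), 'rotation': array([0.92076594, 0.27976243, 0.55120648])}
side {'camera_matrix': array([[439.56949406,   0.        , 272.69776686],
       [  0.        , 439.56949406, 206.4934708 ],
       [  0.        ,   0.        ,   1.        ]]), 'xyz': array([-0.0202395 , -0.74917073,  0.59032076]), 'rotation': array([ 0.93429633, -0.36043965, -0.63544639])}
```

View pics/scene0.png

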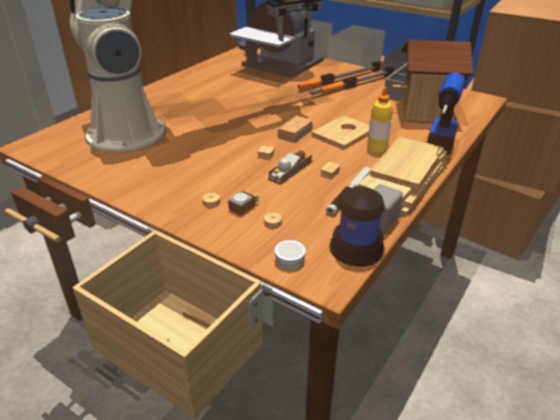

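View pics/side0.png

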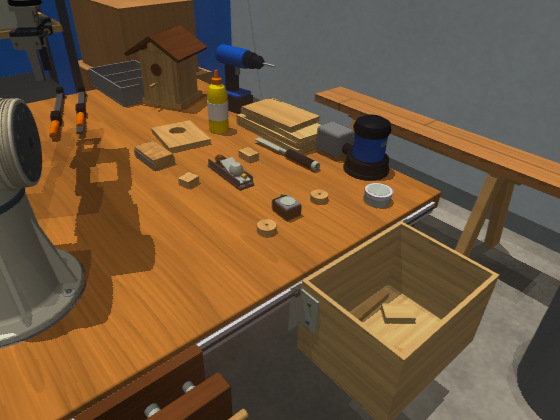

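The scene view shows plugs at about (211,199) and (273,220), and battens at (266,152) and (330,170). The box rim corners are at (157,234), (80,290), (185,358) and (262,283). In the side view the plugs are at (266,228) and (319,197), and the battens at (189,181) and (249,155). I'll take enlarged crops for exact pixels.

```bash
cat > h.py <<'E'
import numpy as np, cv2
from scipy.spatial.transform import Rotation as R
from cell import sense, viewer, ctrl
def ray(n,uv,z,cal=None):
    c=cal or viewer.get_calibration(n); K=c['camera_matrix']; r=c['rotation']
    Rm=R.from_rotvec(r).as_matrix()
    uv=np.atleast_2d(np.array(uv,float)); x=(uv[:,0]-K[0,2])/K[0,0]; y=(uv[:,1]-K[1,2])/K[1,1]
    d=np.c_[x,-y,-np.ones(len(x))]@Rm.T; o=c['xyz']
    return (o+d*((z-o[2])/d[:,2])[:,None])[:,:2]
E
python3 - <<'E'
from h import *
a=cv2.imread('pics/scene0.png'); b=cv2.imread('pics/side0.png')
cv2.imwrite('pics/c1.png',cv2.resize(a[105:275,190:390],None,fx=3.5,fy=3.5,interpolation=cv2.INTER_CUBIC))
cv2.imwrite('pics/c2.png',cv2.resize(b[105:245,125:405],None,fx=2.8,fy=2.8,interpolation=cv2.INTER_CUBIC))
print('plugs top',ray('scene',[(211,197.5),(273,218)],.018),ray('side',[(266,226.5),(319,195)],.018))
print('batt',ray('scene',[(266,151),(330,168)],.022),ray('side',[(189,179),(249,153)],.022))
print('rim',ray('scene',[(157,234),(80,290),(185,358),(262,283)],-.006),ray('side',[(403,223),(495,275),(400,358),(301,281)],-.006))
E
```

```text
plugs top [[ 0.48720704 -0.14939708]
 [ 0.67062225 -0.13211362]] [[ 0.47976755 -0.15196402]
 [ 0.66390337 -0.13299513]]
batt [[0.46551412 0.12694997]
 [0.67123978 0.14868109]] [[0.45338828 0.12515481]
 [0.66316819 0.1462955 ]]
rim [[ 0.45747183 -0.31738653]
 [ 0.46143555 -0.5453783 ]
 [ 0.76472189 -0.55039708]
 [ 0.76637497 -0.31173155]] [[ 0.75882012 -0.31710305]
 [ 0.75440747 -0.54234308]
 [ 0.44094243 -0.54088497]
 [ 0.43966091 -0.30831701]]
```

View pics/c1.png

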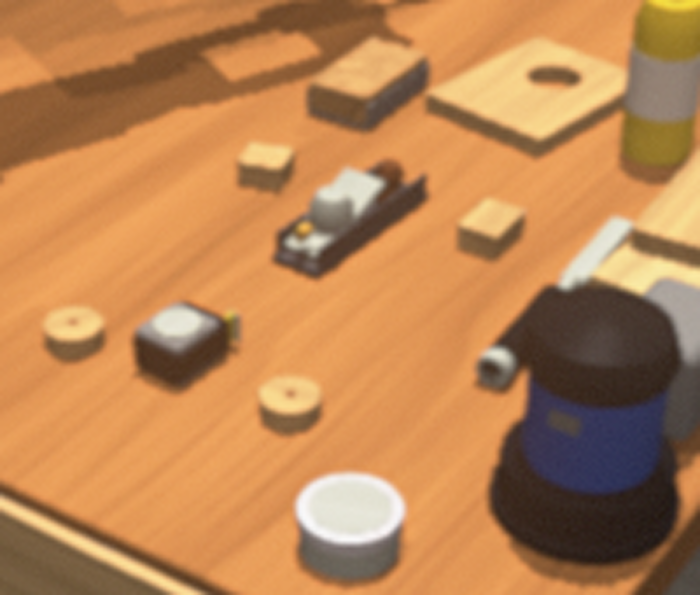

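View pics/c2.png

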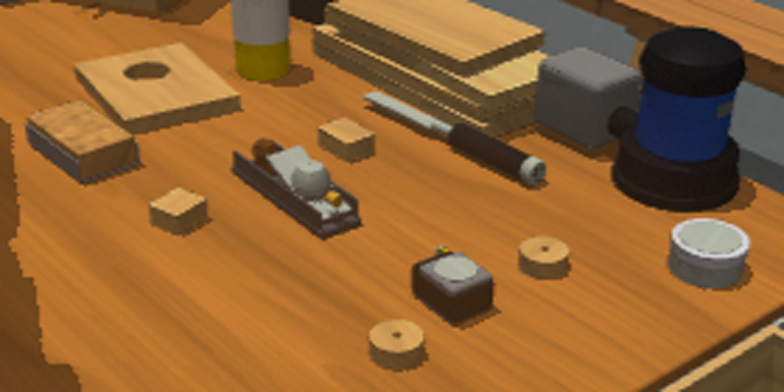

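The crops show clear corridors. The plug pilot holes are at crop-1 (73,323) and (290,394). The battens are at (266,157) and (491,220), with the plane and tape between the two columns and the tin at (349,505).

```bash
python3 - <<'E'
from h import *
np.set_printoptions(precision=3,suppress=True)
def A(p): p=np.array(p,float); return np.c_[190+p[:,0]/3.5,105+p[:,1]/3.5]
def B(p): p=np.array(p,float); return np.c_[125+p[:,0]/2.8,105+p[:,1]/2.8]
def pr(n,a,b,z):
    print(n); 
    if a: print(' scene',ray('scene',A(a),z).tolist() and ray('scene',A(a),z).round(3).tolist())
    if b: print(' side',ray('side',B(b),z).round(3).tolist())
pr('plugs',[(73,322),(290,394)],[(396,335),(544,249)],.018)
pr('batL',[(250,142),(295,147),(283,173),(237,166)],[(179,189),(207,203),(176,217),(150,207)],.022)
pr('batR',[(487,200),(525,213),(499,236),(458,227)],[(344,118),(376,134),(352,148),(319,134)],.022)
pr('tape top',[(180,305),(228,325),(186,350),(135,337)],[(445,253),(493,283),(455,302),(413,273)],.037)
pr('tape foot',[(137,365),(178,386),(228,352)],[(415,295),(458,321),(492,302)],0)
pr('plane foot',[(277,258),(315,274),(427,196)],[(234,180),(325,236),(360,220)],0)
pr('tin top',[(350,510)],[(710,242)],.032)
pr('chisel z13',[(490,372),(620,225)],[(536,172),(368,97)],.013)
pr('sanding foot',[(308,115),(365,128),(428,85)],[(28,150),(82,180),(138,160)],0)
s=sense();print(R.from_rotvec(s['orientation']).as_matrix())
E
```

```text
plugs
 scene [[0.485, -0.148], [0.669, -0.131]]
 side [[0.485, -0.147], [0.668, -0.13]]
batL
 scene [[0.435, 0.147], [0.472, 0.161], [0.489, 0.118], [0.45, 0.106]]
 side [[0.471, 0.154], [0.477, 0.116], [0.442, 0.112], [0.433, 0.142]]
batR
 scene [[0.653, 0.176], [0.689, 0.175], [0.689, 0.132], [0.655, 0.125]]
 side [[0.684, 0.178], [0.687, 0.129], [0.649, 0.12], [0.641, 0.165]]
tape top
 scene [[0.555, -0.107], [0.6, -0.108], [0.594, -0.15], [0.554, -0.158]]
 side [[0.575, -0.103], [0.575, -0.161], [0.533, -0.162], [0.534, -0.109]]
tape foot
 scene [[0.542, -0.145], [0.583, -0.149], [0.588, -0.094]]
 side [[0.55, -0.094], [0.553, -0.145], [0.594, -0.143]]
plane foot
 scene [[0.542, 0.034], [0.581, 0.031], [0.59, 0.187]]
 side [[0.542, 0.172], [0.548, 0.031], [0.591, 0.034]]
tin top
 scene [[0.782, -0.226]]
 side [[0.773, -0.227]]
chisel z13
 scene [[0.769, -0.023], [0.755, 0.216]]
 side [[0.77, -0.019], [0.747, 0.218]]
sanding foot
 scene [[0.424, 0.252], [0.48, 0.26], [0.483, 0.366]]
 side [[0.412, 0.355], [0.425, 0.264], [0.489, 0.266]]
[[-0.892  0.453 -0.001]
 [ 0.453  0.892 -0.001]
 [ 0.    -0.001 -1.   ]]
```

Call:
step_arm(
  steps=[
    [[0.3, 0, 0, 0, 10], [0.3, 0, 0, 0, 10], [0.3, 0, 0, 0, 10], [0.3, 0, 0, 0, 10], [0.3, 0, 0, 0, 10]],
  ],
  grip_force=10,
)

```text
time: 0.72
tool_pos: [0.2828, 0.557, 0.2141]
orientation: [1.961, 2.454, -0.001]
ft_force: [0.6, -0.5, 0.3]
width: 0.0441
finger_force: 0.0
```

Call:
step_arm(
  steps=[
    [[0.3, 0, 0, 0, 4], [0.3, -56, 7.5, 0, 0], [0.3, -56, 7.5, 0, 0], [0.3, -56, 7.5, 0, 0], [0.3, -56, 7.5, 0, 0]],
  ],
)

```text
time: 1.35
tool_pos: [0.348, 0.3391, 0.2144]
orientation: [2.038, 2.391, -0.0]
ft_force: [1.0, 0.2, -0.3]
width: 0.0277
finger_force: 0.0
```

Call:
step_arm(
  steps=[
    [[0.3, -56, 7.5, 0, 0], [0.3, -56, 7.5, 0, 0], [0.3, -56, 7.5, 0, 0], [0.3, -56, 7.5, 0, 0], [0.3, -56, 7.5, 0, 0]],
  ],
)

```text
time: 1.98
tool_pos: [0.4293, 0.0685, 0.2146]
orientation: [2.038, 2.39, 0.0]
ft_force: [-0.3, -0.5, -0.8]
width: 0.0281
finger_force: 0.0
```

Call:
step_arm(
  steps=[
    [[0.3, -50, 7.5, 0, 0], [0.3, -50, 7.5, 0, 0], [0.3, 0, 0, 0, 0], [0.3, 0, 0, 0, 0]],
  ],
)

```text
time: 2.48
tool_pos: [0.4593, -0.0259, 0.2143]
orientation: [-2.039, -2.389, 0.0]
ft_force: [0.3, 0.0, 0.8]
width: 0.0274
finger_force: 0.0
```

```bash
python3 - <<'E'
from h import *
s=sense();print(s['time'],s['tool_pos'],s['width'],s['qpos']);print(R.from_rotvec(s['orientation']).as_matrix())
cv2.imwrite('pics/w1.png',viewer.grab_frame('wrist')[:,:,::-1])
E
```

```text
2.475 [ 0.4592723  -0.02592448  0.21426906] 0.02735065786420795 [-5.99085858e-02  9.33127525e-02  1.97168637e+00  3.78862099e-04
  1.07754186e+00 -2.17620494e-01]
[[-1.56881357e-01  9.87617022e-01 -9.26616546e-04]
 [ 9.87617314e-01  1.56881769e-01  3.89878946e-04]
 [ 5.30420326e-04 -8.53977806e-04 -9.99999495e-01]]
```

View pics/w1.png

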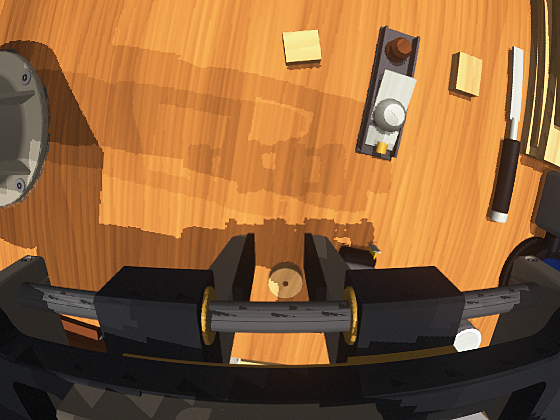

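The wrist view shows plug_a with its hole at (286,283), between the fingers. batten_b is at (302,47) and batten_a at (466,74). I'll cross-check these with the fisheye model.

```bash
cat >> h.py <<'E'
def wray(uv,z,c=None):
    c=c or viewer.get_calibration('wrist'); K=c['camera_matrix']; Rm=R.from_rotvec(c['rotation']).as_matrix()
    uv=np.atleast_2d(np.array(uv,float)); p=(uv-K[:2,2])/K[0,0]; t=np.linalg.norm(p,axis=1)
    q=p/t[:,None]*np.sin(t)[:,None]
    d=np.c_[q[:,0],-q[:,1],-np.cos(t)]@Rm.T; o=c['xyz']
    return (o+d*((z-o[2])/d[:,2])[:,None])[:,:2].round(3)
E
python3 - <<'E'
from h import *
print('plug',wray([(285.5,284)],.018))
print('bL',wray([(283,34),(318,30),(321,65),(287,69)],.022))
print('bR',wray([(457,52),(481,58),(476,97),(449,91)],.022))
print('tape hook edge',wray([(343,248),(380,248)],.037),'plane',wray([(357,155),(385,27),(420,38)],0),'chisel',wray([(490,217),(515,48)],.013))
E
```

```text
plug [[ 0.487 -0.149]]
bL [[0.435 0.145]
 [0.473 0.157]
 [0.483 0.117]
 [0.446 0.105]]
bR [[0.647 0.178]
 [0.684 0.182]
 [0.683 0.129]
 [0.642 0.125]]
tape hook edge [[ 0.543 -0.083]
 [ 0.588 -0.077]] plane [[0.546 0.023]
 [0.555 0.189]
 [0.603 0.188]] chisel [[ 0.755 -0.02 ]
 [ 0.748  0.222]]
```

Call:
step_arm(
  steps=[
    [[0.3, -40, 7.5, 0, 0], [0.3, -35, 0, 60, 0], [0.3, 0, 0, 60, 0], [0.3, 0, 0, 55, 0], [0.3, 0, 0, 20, 0]],
  ],
)

```text
time: 3.15
tool_pos: [0.4761, -0.0937, 0.0227]
orientation: [-2.034, -2.389, 0.004]
ft_force: [-0.2, -0.9, 0.3]
width: 0.0277
finger_force: 0.0
```

Call:
step_arm(
  steps=[
    [[0.3, 0, 0, 12, 0], [0.3, 0, 0, 0, 0], [0.3, -10, 0, 0, 0], [0.3, -18, 0, 0, 0], [0.3, -18, 0, 0, 0]],
  ],
)

```text
time: 3.78
tool_pos: [0.4865, -0.1427, 0.0144]
orientation: [2.038, 2.389, 0.001]
ft_force: [0.2, 0.4, 0.0]
width: 0.0276
finger_force: 0.1
```

```bash
python3 - <<'E'
from h import *
s=sense();print(s['time'],s['tool_pos'],s['width'],s['ft_force'])
cv2.imwrite('pics/w2.png',viewer.grab_frame('wrist')[:,:,::-1])
E
```

```text
3.775 [ 0.48654379 -0.14265074  0.01435359] 0.027590127377285962 [0.21472922 0.39078572 0.04412586]
```

View pics/w2.png

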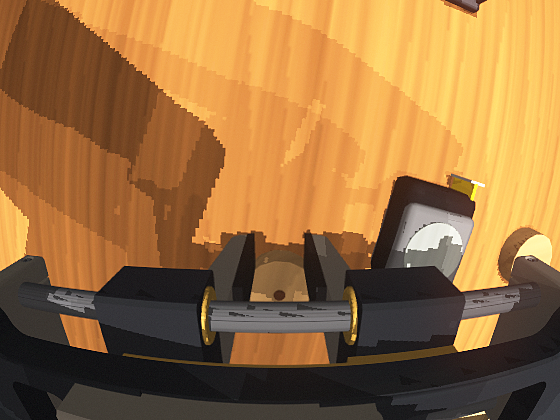

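The plug is centred between the fingers, with its hole at (279,295). The tips sit a bit high at 14 mm, so I'll back off slightly, go lower and push on.

Call:
step_arm(
  steps=[
    [[0.3, 8, 0, 0, 0], [0.3, 0, 0, 7, 0], [0.3, -8, 0, 0, 0], [0.3, -16, 0, 0, 0], [0.3, -18, 0, 0, 0]],
  ],
)

```text
time: 4.45
tool_pos: [0.4915, -0.1758, 0.0067]
orientation: [2.038, 2.39, 0.0]
ft_force: [0.9, 0.4, -1.0]
width: 0.0274
finger_force: 0.0
```

Call:
step_arm(
  steps=[
    [[0.3, -18, 0, 0, 0], [0.3, -18, 0, 0, 0], [0.3, -18, 0, 0, 0], [0.3, -18, 0, 0, 0], [0.3, -18, 0, 0, 0]],
  ],
)

```text
time: 5.08
tool_pos: [0.5054, -0.2646, 0.0066]
orientation: [-2.039, -2.39, -0.0]
ft_force: [0.1, 0.7, -0.7]
width: 0.0272
finger_force: 0.1
```

Call:
step_arm(
  steps=[
    [[0.3, -18, 0, 0, 0], [0.3, -18, 0, 0, 0], [0.3, -18, 0, 0, 0], [0.3, -18, 0, 0, 0], [0.3, 0, 0, 0, 0]],
  ],
)

```text
time: 5.7
tool_pos: [0.517, -0.3359, 0.0066]
orientation: [2.039, 2.388, 0.0]
ft_force: [0.8, 0.6, -0.4]
width: 0.0274
finger_force: 0.0
```

```bash
python3 - <<'E'
from h import *
s=sense();print(s['time'],s['tool_pos'],s['width'],s['ft_force'])
cv2.imwrite('pics/s3.png',np.hstack([viewer.grab_frame('scene')[100:400,70:400,::-1],viewer.grab_frame('side')[120:420,200:530,::-1]]))
E
```

```text
5.7 [ 0.51699311 -0.33593262  0.00664118] 0.027447439562866924 [ 0.83150967  0.59690594 -0.4145797 ]
```

View pics/s3.png

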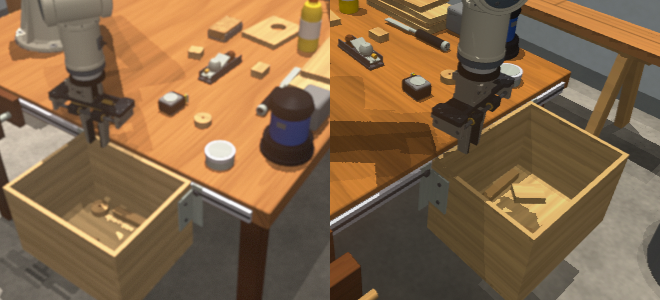

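plug_a is in the box at (102,207), and nothing else moved. Next is plug_b, straight along -y.

Call:
step_arm(
  steps=[
    [[0.3, 0, 0, -50, 0], [0.3, 0, 0, -50, 9], [0.3, 0, 0, 0, 0], [0.3, 50, 30, 0, 0], [0.3, 50, 30, 0, 0]],
  ],
)

```text
time: 6.42
tool_pos: [0.5761, -0.2329, 0.1057]
orientation: [-2.219, -2.222, 0.001]
ft_force: [0.1, -0.1, -0.2]
width: 0.0277
finger_force: 0.0
```

Call:
step_arm(
  steps=[
    [[0.3, 50, 30, 0, 0], [0.3, 50, 30, 0, 0], [0.3, 50, 30, 0, 0], [0.3, 8, 2, 0, 0], [0.3, 0, 0, 0, 0]],
  ],
)

```text
time: 7.05
tool_pos: [0.6672, -0.0756, 0.1054]
orientation: [-2.216, -2.225, 0.002]
ft_force: [-0.2, 0.0, -0.3]
width: 0.0277
finger_force: 0.0
```

```bash
python3 - <<'E'
from h import *
s=sense();print(s['time'],s['tool_pos'],s['width']);print(R.from_rotvec(s['orientation']).as_matrix().round(3))
E
```

```text
7.05 [ 0.66715356 -0.07558919  0.10540889] 0.02773072935671603
[[-0.004  1.    -0.002]
 [ 1.     0.004 -0.   ]
 [-0.    -0.002 -1.   ]]
```

Call:
step_arm(
  steps=[
    [[0.3, 0, 0, 50, 0], [0.3, 0, 0, 35, 0], [0.3, 0, 0, 14, 0], [0.3, 0, 0, 0, 0], [0.3, -14, 0, 0, 0]],
  ],
)

```text
time: 7.68
tool_pos: [0.6692, -0.0907, 0.0091]
orientation: [2.218, 2.223, 0.002]
ft_force: [0.7, -0.3, -0.0]
width: 0.0277
finger_force: 0.0
```

Call:
step_arm(
  steps=[
    [[0.3, -14, 0, 0, 0], [0.3, -18, 0, 0, 0], [0.3, -18, 0, 0, 0], [0.3, -18, 0, 0, 0], [0.3, -18, 0, 0, 0]],
  ],
)

```text
time: 8.3
tool_pos: [0.6684, -0.1777, 0.0076]
orientation: [-2.22, -2.223, 0.0]
ft_force: [0.2, -0.9, 0.7]
width: 0.0273
finger_force: 0.2
```

Call:
step_arm(
  steps=[
    [[0.3, -18, 0, 0, 0], [0.3, -18, 0, 0, 0], [0.3, -18, 0, 0, 0], [0.3, -18, 0, 0, 0], [0.3, -18, 0, 0, 0]],
  ],
)

```text
time: 8.93
tool_pos: [0.6685, -0.2675, 0.0076]
orientation: [-2.22, -2.223, 0.0]
ft_force: [0.4, -0.2, 0.2]
width: 0.0276
finger_force: 0.1
```

Call:
step_arm(
  steps=[
    [[0.3, -18, 0, 0, 0], [0.3, -18, 0, 0, 0], [0.3, -18, 0, 0, 0], [0.3, -16, 0, 0, 0], [0.3, 0, 0, 0, 0]],
  ],
)

```text
time: 9.55
tool_pos: [0.6686, -0.3377, 0.0075]
orientation: [2.221, 2.221, -0.0]
ft_force: [0.4, -0.4, 0.4]
width: 0.0275
finger_force: 0.0
```

```bash
python3 - <<'E'
from h import *
s=sense();print(s['time'],s['tool_pos'],s['width'],s['ft_force'])
cv2.imwrite('pics/s4.png',np.hstack([viewer.grab_frame('scene')[100:400,70:400,::-1],viewer.grab_frame('side')[120:420,200:530,::-1]]))
E
```

```text
9.55 [ 0.6685546  -0.33766287  0.00754812] 0.02748735271621268 [ 0.41034326 -0.3724357   0.41682368]
```

View pics/s4.png

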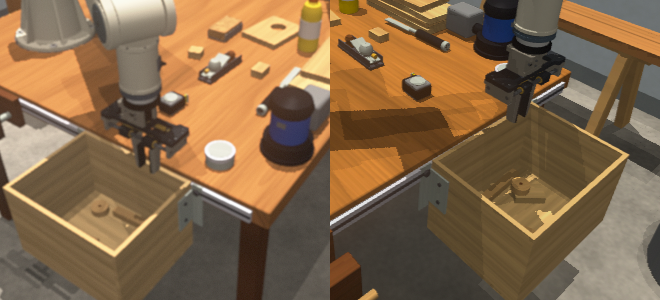

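plug_b has dropped off the edge and the tin hasn't moved. plug_a shows in the box at (100,208). Before placing the fingers behind batten_a I'll check clearance to the glue bottle and the house front.

```bash
python3 - <<'E'
from h import *
def A(p): p=np.array(p,float); return np.c_[190+p[:,0]/3.5,105+p[:,1]/3.5]
def B(p): p=np.array(p,float); return np.c_[125+p[:,0]/2.8,105+p[:,1]/2.8]
print('house top',ray('scene',A([(430,97),(537,140),(540,40)]),.018).round(3),ray('side',B([(78,75),(182,45),(240,100),(130,120)]),.018).round(3))
print('glue foot',ray('scene',A([(625,150),(655,168),(690,155)]),0).round(3),ray('side',B([(236,72),(262,80),(290,72)]),0).round(3))
im=cv2.cvtColor(viewer.grab_frame('scene'),cv2.COLOR_RGB2GRAY)
E
```

```text
house top [[0.515 0.315]
 [0.634 0.297]
 [0.54  0.478]] [[0.522 0.453]
 [0.657 0.455]
 [0.627 0.288]
 [0.511 0.318]]
glue foot [[0.693 0.355]
 [0.729 0.341]
 [0.744 0.38 ]] [[0.686 0.387]
 [0.697 0.35 ]
 [0.735 0.348]]
```

Call:
step_arm(
  steps=[
    [[0.17, 0, 0, -50, 0], [0.17, 0, 0, -50, 0], [0.17, 55, 0, 0, 0], [0.17, 55, 0, 0, 0], [0.17, 55, 0, 0, 0]],
  ],
)

```text
time: 10.32
tool_pos: [0.6681, -0.1689, 0.1079]
orientation: [2.219, 2.223, 0.0]
ft_force: [-0.0, -0.5, -0.8]
width: 0.0153
finger_force: 0.0
```

Call:
step_arm(
  steps=[
    [[0.17, 55, 0, 0, 0], [0.17, 55, 0, 0, 0], [0.17, 55, 0, 0, 0], [0.17, 55, 0, 0, 0], [0.17, 55, 0, 0, 0]],
  ],
)

```text
time: 10.95
tool_pos: [0.6674, 0.1063, 0.1078]
orientation: [-2.219, -2.224, -0.0]
ft_force: [0.5, -0.4, -1.0]
width: 0.0157
finger_force: 0.0
```

Call:
step_arm(
  steps=[
    [[0.17, 55, 0, 0, 0], [0.17, 55, 0, 0, 0], [0.17, 0, 0, 0, 0], [0.17, 0, 0, 0, 0]],
  ],
)

```text
time: 11.45
tool_pos: [0.6673, 0.2139, 0.1075]
orientation: [2.218, 2.225, -0.001]
ft_force: [0.7, -0.2, -0.2]
width: 0.0157
finger_force: 0.0
```

```bash
python3 - <<'E'
from h import *
s=sense();print(s['time'],s['tool_pos'],s['width']);print(R.from_rotvec(s['orientation']).as_matrix().round(3))
im=viewer.grab_frame('scene');cv2.imwrite('pics/s5.png',im[:,:,::-1])
E
```

```text
11.45 [0.66726328 0.2139026  0.10745674] 0.015690065514964727
[[-0.003  1.    -0.   ]
 [ 1.     0.003 -0.001]
 [-0.001 -0.    -1.   ]]
```

Call:
step_arm(
  steps=[
    [[0.17, 0, 0, 50, 0], [0.17, 0, 0, 36, 0], [0.17, 0, 0, 14, 0], [0.17, 0, 0, 0, 0], [0.17, -12, 0, 0, 0]],
  ],
)

```text
time: 12.12
tool_pos: [0.6691, 0.2019, 0.0093]
orientation: [2.218, 2.223, 0.004]
ft_force: [1.0, 0.9, 0.4]
width: 0.0154
finger_force: 0.0
```

Call:
step_arm(
  steps=[
    [[0.17, -12, 0, 0, 0], [0.17, -18, 0, 0, 0], [0.17, -22, 0, 0, 0], [0.17, -22, 0, 0, 0], [0.17, -22, 0, 0, 0]],
  ],
)

```text
time: 12.75
tool_pos: [0.668, 0.1039, 0.0076]
orientation: [2.22, 2.223, -0.0]
ft_force: [0.9, -0.4, -0.6]
width: 0.0157
finger_force: 0.1
```

Call:
step_arm(
  steps=[
    [[0.17, -22, 0, 0, 0], [0.17, -22, 0, 0, 0], [0.17, -22, 0, 0, 0], [0.17, -22, 0, 0, 0], [0.17, -22, 0, 0, 0]],
  ],
)

```text
time: 13.38
tool_pos: [0.6681, -0.0057, 0.0076]
orientation: [2.22, 2.223, -0.0]
ft_force: [0.4, 1.0, -1.2]
width: 0.0153
finger_force: 0.1
```

```bash
python3 - <<'E'
from h import *
s=sense();print(s['time'],s['tool_pos'],s['width'],s['ft_force'])
cv2.imwrite('pics/s6.png',np.hstack([viewer.grab_frame('scene')[100:320,150:450,::-1],viewer.grab_frame('wrist')[100:320,150:450,::-1]]))
E
```

```text
13.375 [ 0.66814262 -0.00573768  0.00758066] 0.015262110717916048 [ 0.3676707   1.03048235 -1.15800086]
```

View pics/s6.png

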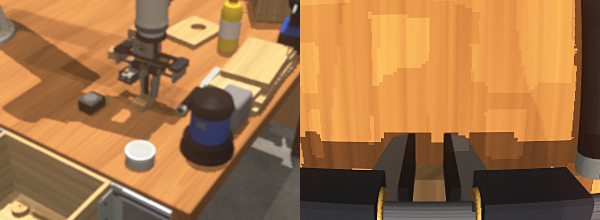

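batten_a is square ahead of the fingers, at (145,100) in the left half. I'll carry on to the edge.

Call:
step_arm(
  steps=[
    [[0.17, -16, 0, 0, 0], [0.17, -22, 0, 0, 0], [0.17, -22, 0, 0, 0], [0.17, -22, 0, 0, 0], [0.17, -22, 0, 0, 0]],
  ],
)

```text
time: 14.1
tool_pos: [0.6683, -0.11, 0.0076]
orientation: [2.22, 2.223, 0.0]
ft_force: [-0.0, -0.1, -0.2]
width: 0.0155
finger_force: 0.1
```

Call:
step_arm(
  steps=[
    [[0.17, -22, 0, 0, 0], [0.17, -22, 0, 0, 0], [0.17, -22, 0, 0, 0], [0.17, -20, 0, 0, 0], [0.17, -18, 0, 0, 0]],
  ],
)

```text
time: 14.72
tool_pos: [0.6684, -0.2136, 0.0076]
orientation: [-2.22, -2.223, -0.0]
ft_force: [-0.7, -0.3, 0.9]
width: 0.0156
finger_force: 0.1
```

Call:
step_arm(
  steps=[
    [[0.17, -18, 0, 0, 0], [0.17, -18, 0, 0, 0], [0.17, -18, 0, 0, 0], [0.17, -18, 0, 0, 0], [0.17, -18, 0, 0, 0]],
  ],
)

```text
time: 15.35
tool_pos: [0.6686, -0.3035, 0.0076]
orientation: [2.22, 2.223, -0.0]
ft_force: [-1.0, 0.1, 0.6]
width: 0.0154
finger_force: 0.0
```

Call:
step_arm(
  steps=[
    [[0.17, -18, 0, 0, 0], [0.17, -18, 0, 0, 0], [0.17, -12, 0, 0, 0], [0.17, 0, 0, 0, 0], [0.17, 0, 0, -50, 0]],
  ],
)

```text
time: 15.98
tool_pos: [0.6656, -0.3483, 0.0535]
orientation: [-2.214, -2.217, 0.004]
ft_force: [-0.2, 0.7, -0.8]
width: 0.0158
finger_force: 0.0
```

Call:
step_arm(
  steps=[
    [[0.17, 0, 0, -54, -6], [0.17, 0, 0, 0, 0], [0.17, 55, -15, 0, 0], [0.17, 55, -15, 0, 0], [0.17, 55, -15, 0, 0]],
  ],
)

```text
time: 16.6
tool_pos: [0.6049, -0.1888, 0.1105]
orientation: [-2.1, -2.334, 0.001]
ft_force: [-0.3, 0.2, 0.1]
width: 0.0159
finger_force: 0.0
```

Call:
step_arm(
  steps=[
    [[0.17, 55, -15, 0, 0], [0.17, 55, -15, 0, 0], [0.17, 55, -15, 0, 0], [0.17, 55, -15, 0, 0], [0.17, 55, -15, 0, 0]],
  ],
)

```text
time: 17.23
tool_pos: [0.501, 0.0764, 0.1109]
orientation: [-2.1, -2.335, 0.001]
ft_force: [0.5, 0.3, -0.5]
width: 0.0154
finger_force: 0.0
```

Call:
step_arm(
  steps=[
    [[0.17, 55, -15, 0, 0], [0.17, 50, -15, 0, 0], [0.17, 0, 0, 0, 0], [0.17, 0, 0, 0, 0]],
  ],
)

```text
time: 17.73
tool_pos: [0.4612, 0.1757, 0.1111]
orientation: [-2.099, -2.337, 0.002]
ft_force: [0.1, -0.5, 0.8]
width: 0.0155
finger_force: 0.0
```

```bash
python3 - <<'E'
from h import *
s=sense();print(s['time'],s['tool_pos'],s['width']);print(R.from_rotvec(s['orientation']).as_matrix().round(3))
im=viewer.grab_frame('side')[:,:,::-1];cv2.imwrite('pics/s7.png',im)
a=cv2.imread('pics/side0.png')
# tape unchanged?
for n,(u,v) in dict(tape=(288,206),plane=(231,170),tin=(378,194)).items():
    t=a[v-16:v+16,u-16:u+16]; r=cv2.matchTemplate(im[v-30:v+30,u-30:u+30].copy(),t,cv2.TM_CCOEFF_NORMED); print(n,cv2.minMaxLoc(r)[1::2],'14,14=same')
E
```

```text
17.725 [0.46120572 0.17570943 0.11108738] 0.015541297766694998
[[-0.107  0.994 -0.001]
 [ 0.994  0.107 -0.001]
 [-0.    -0.001 -1.   ]]
tape (0.9987891316413879, (14, 14)) 14,14=same
plane (0.8322460651397705, (14, 14)) 14,14=same
tin (0.9998612403869629, (14, 14)) 14,14=same
```

Call:
step_arm(
  steps=[
    [[0.17, 15, -5, 0, 0], [0.17, 0, 0, 50, 0], [0.17, 0, 0, 40, 0], [0.17, 0, 0, 14, 0], [0.17, 0, 0, 0, 0]],
  ],
)

```text
time: 18.4
tool_pos: [0.4549, 0.1899, 0.0073]
orientation: [-2.101, -2.335, 0.002]
ft_force: [0.2, 0.0, 0.5]
width: 0.0155
finger_force: 0.0
```

Call:
step_arm(
  steps=[
    [[0.17, -14, 0, 0, 0], [0.17, -14, 0, 0, 0], [0.17, -18, 0, 0, 0], [0.17, -20, 0, 0, 0], [0.17, -20, 0, 0, 0]],
  ],
)

```text
time: 19.02
tool_pos: [0.4646, 0.103, 0.0081]
orientation: [2.101, 2.335, 0.001]
ft_force: [-0.0, 0.6, 1.0]
width: 0.0157
finger_force: 0.1
```

Call:
step_arm(
  steps=[
    [[0.17, -20, 0, 0, 0], [0.17, -20, 0, 0, 0], [0.17, -20, 0, 0, 0], [0.17, -20, 0, 0, 0], [0.17, -20, 0, 0, 0]],
  ],
)

```text
time: 19.65
tool_pos: [0.4749, 0.0035, 0.008]
orientation: [2.101, 2.335, 0.001]
ft_force: [0.4, -0.7, -0.2]
width: 0.0159
finger_force: 0.0
```

Call:
step_arm(
  steps=[
    [[0.17, -20, 0, 0, 0], [0.17, -20, 0, 0, 0], [0.17, -20, 0, 0, 0], [0.17, -20, 0, 0, 0], [0.17, -10, 0, 0, 0]],
  ],
)

```text
time: 20.27
tool_pos: [0.4844, -0.086, 0.008]
orientation: [2.102, 2.334, 0.0]
ft_force: [0.6, -0.1, 0.5]
width: 0.0156
finger_force: 0.1
```

```bash
python3 - <<'E'
from h import *
s=sense();print(s['time'],s['tool_pos'],s['ft_force'])
im=viewer.grab_frame('scene')[:,:,::-1].copy();im2=viewer.grab_frame('side')[:,:,::-1]; im3=viewer.grab_frame('wrist')[:,:,::-1]
cv2.imwrite('pics/s8.png',np.vstack([np.hstack([im[120:420,70:400],im2[120:420,200:530]]),np.hstack([im3[140:400,110:440],im3[140:400,230:560]])]))
E
```

```text
20.275 [ 0.48438123 -0.08599373  0.00797609] [ 0.64185707 -0.06676784  0.51451272]
```

```bash
python3 - <<'E'
from h import *
a=cv2.imread('pics/side0.png'); print('pine hsv',cv2.cvtColor(a[177:180,187:191],cv2.COLOR_BGR2HSV).mean((0,1)),'bench',cv2.cvtColor(a[200:203,187:191],cv2.COLOR_BGR2HSV).mean((0,1)))
b=cv2.imread('pics/s8.png')[0:300,330:660]
h=cv2.cvtColor(b,cv2.COLOR_BGR2HSV); m=cv2.inRange(h,(13,80,50),(25,175,255)); 
n,l,st,c=cv2.connectedComponentsWithStats(m)
for i in range(1,n):
    if 40<st[i,4]<900:
        print(st[i], ray('side',[(c[i]+[200,120])],.022).round(3))
E
```

```text
pine hsv [ 17.08333333 147.75       212.33333333] bench [ 15.         191.91666667 196.08333333]
[150   0   7  13  46] [[1.053 0.099]]
[  0   9  11  18 131] [[0.614 0.303]]
[25 25 10 14 41] [[0.624 0.192]]
[75 38 45 14 69] [[0.726 0.009]]
[  6  48  30  36 318] [[0.485 0.041]]
[ 36  64  32  48 648] [[ 0.487 -0.092]]
[86 82 15 18 99] [[ 0.562 -0.153]]
[ 63 170  18  13  42] [[ 0.353 -0.323]]
[ 43 182  19  11  43] [[ 0.305 -0.323]]
[  7 193  38  24 105] [[ 0.25  -0.323]]
[ 27 288  22  12 156] [[ 0.173 -0.467]]
```

The fingers were centred behind the batten to within 1 mm and the motion has been straight, so I'll continue to the edge.

Call:
step_arm(
  steps=[
    [[0.17, -14, 0, 0, 0], [0.17, -18, 0, 0, 0], [0.17, -18, 0, 0, 0], [0.17, -18, 0, 0, 0], [0.17, -18, 0, 0, 0]],
  ],
)

```text
time: 21.05
tool_pos: [0.4936, -0.1713, 0.0076]
orientation: [-2.101, -2.336, 0.0]
ft_force: [-1.5, 0.1, 0.6]
width: 0.0159
finger_force: 0.1
```

Call:
step_arm(
  steps=[
    [[0.17, -18, 0, 0, 0], [0.17, -18, 0, 0, 0], [0.17, -18, 0, 0, 0], [0.17, -18, 0, 0, 0], [0.17, -18, 0, 0, 0]],
  ],
)

```text
time: 21.68
tool_pos: [0.5032, -0.2605, 0.0076]
orientation: [-2.1, -2.336, 0.0]
ft_force: [0.0, 0.3, -0.6]
width: 0.0158
finger_force: 0.1
```

Call:
step_arm(
  steps=[
    [[0.17, -18, 0, 0, 0], [0.17, -18, 0, 0, 0], [0.17, -18, 0, 0, 0], [0.17, -18, 0, 0, 0], [0.17, -14, 0, 0, 0]],
  ],
)

```text
time: 22.3
tool_pos: [0.5124, -0.3461, 0.0076]
orientation: [2.101, 2.336, 0.0]
ft_force: [-0.5, 0.2, -0.5]
width: 0.0156
finger_force: 0.0
```

Call:
step_arm(
  steps=[
    [[0.17, 0, 0, 0, 0], [0.17, 0, 0, -50, 0], [0.17, 0, 0, -60, 0], [0.17, 60, 0, -60, 0], [0.17, 60, 0, -60, 0]],
  ],
)

```text
time: 22.92
tool_pos: [0.5023, -0.2555, 0.2074]
orientation: [-2.101, -2.335, -0.0]
ft_force: [0.3, -0.1, -0.0]
width: 0.0156
finger_force: 0.0
```

Call:
step_arm(
  steps=[
    [[0.17, 60, 0, -30, 0], [0.17, 60, 0, 0, 0], [0.17, 60, 0, 0, 0], [0.17, 60, 0, 0, 0], [0.17, 0, 0, 0, 0]],
  ],
)

```text
time: 23.55
tool_pos: [0.4767, -0.0186, 0.2339]
orientation: [-2.094, -2.341, -0.001]
ft_force: [-0.4, -0.5, 0.4]
width: 0.0159
finger_force: 0.0
```

```bash
python3 - <<'E'
from h import *
s=sense();print(s['time'],s['tool_pos'],s['ft_force'])
im=viewer.grab_frame('scene')[:,:,::-1].copy();im2=viewer.grab_frame('side')[:,:,::-1]
f=lambda x:cv2.resize(x,None,fx=1.6,fy=1.6,interpolation=cv2.INTER_CUBIC)
cv2.imwrite('pics/s9.png',np.vstack([np.hstack([im[130:270,150:400],im2[120:260,150:400]]),np.hstack([im[230:400,60:310],im2[210:380,280:530]])]).repeat(1,0))
x=cv2.imread('pics/s9.png'); cv2.imwrite('pics/s9.png',f(x))
E
```

```text
23.55 [ 0.47668967 -0.0185569   0.23394132] [-0.38676149 -0.47176887  0.35301555]
```

View pics/s9.png

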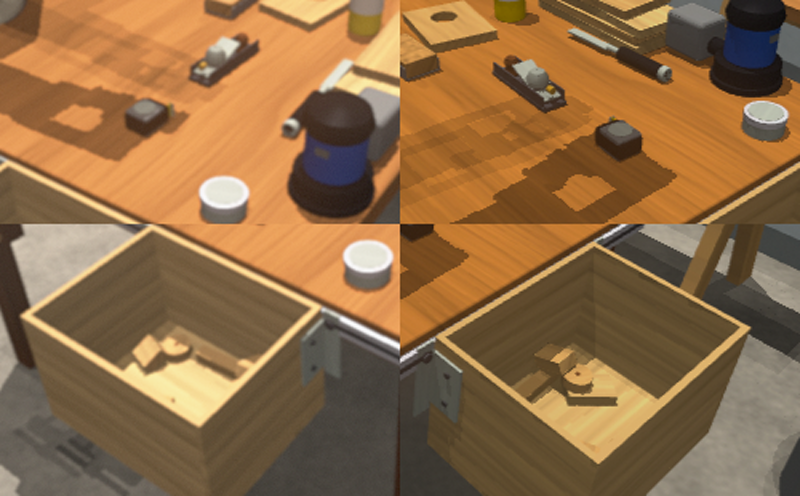

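The bench top is clear of scrap, the tools are unmoved, and one batten and a plug show in the box at (148,352) and (176,347). The other batten and plug both went off the edge at x=0.668, well inside the mouth, where the box wall hides them; the run was not stopped. I'm handing in.

```bash
python3 -c "
from cell import ctrl
print(ctrl.sign_off())"
```

```text
the job is handed in; nothing more can be done
None
```

I swept both plugs and both batten ends over the edge above the scrap box and handed the job in at about 24 s, with no tool or good part seen to move; the last picture shows one plug and one batten in the box, while the other two are hidden by its wall, and the sign-off returned no verdict.

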